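Walk the casting round to face the fence

ROBOT

A 6-joint arm with a two-finger parallel gripper is mounted at the origin on the work surface. World frame = base frame: x ahead of the robot, y to its left, z up, the work surface at z = 0. Lengths are in m, angles in rad, forces in N, time in s.
With the tool pointing down it reaches from about 0.35 to 0.775 m from the base axis. Payload 5.5 kg.
Tool frame: the origin (TCP) lies midway between the tips of the shut fingers; the grasp point (between the pads) lies grasp_offset behind it (grasp_offset is the distance from the TCP to the grasp point, in m); z points along the fingers, y is the line along which they close (so a half turn about z gives the same grasp; the last joint's range is limited). The gripper opens to 85 mm and grips with 20 to 120 N. Pads are 22 mm wide; open, the fingers measure 114 mm over their backs; the gripper's body (76 mm by 85 mm) begins 54 mm behind the grasp point. The pads swing forward as they close: fully open they stand 13 mm farther back than shut.
Start: joints at [1.107, 0.313, 0.046, 1.304, 0, 1.431], TCP at [0.183, 0.545, 0.231] pointing down, gripper open.
Joint ranges: [-2.76, 2.76], [-0.86, 1.69], [-1.03, 1.26], [-2.2, 2.34], [-1.47, 1.5], [-3.14, 3.14]. Speed limits (rad/s): [2.57, 2.57, 3.14, 3.14, 3.14, 3.14].

INTERFACE

Orientations are given as a unit quaternion [w, x, y, z].
In Python, from workcell import * gives the robot as it stands.
- The arm moves only by the tool step_arm, never from a script. Its argument "deltas" is a list of rows, each a list of 7 numbers: the shift along the world's x, y, z in mm, then the turn, a rotation vector about the world's x, y, z in degrees, then the gripper's target within -1 to 1 (fully open at 1, half-way at 0, shut at -1). A call has 1 to 5 rows; each row shifts and turns the commanded pose from where the row before left it; what a row does not reach is not made up. A row lasts 1/10 s, in which the tool goes at most 50 mm and 8.59 degrees, less where a joint would pass 70% of its speed; a pose out of reach is approached as far as the arm can. A call is refused whole if a number of a shift passes 50 or a number of a turn 8.59, either way. A call with a gripper value outside its range is refused whole. The fingers move at their own pace and stop on an object; "newtons" is the grip in N (left out, the last holds). Time passes only in rows, so rows that do not move let the fingers close. It gives the time, the measured TCP pose, the force, the opening and the grip force at its end, in the units of the state.
- get_state(): the state, without advancing time (a new reading comes with each control period).
- read_camera(name): name is "side" or "top" or "wrist"; returns a dict with "image" (400x640x3 uint8, red, green, blue), "z_map" (400x640 float32, m along the optical axis (not along the pixel's ray), 0 where there is no reading), "K" (3x3 intrinsics, pixels), "world_from_camera" (4x4, takes a point from camera to world coordinates). Camera axes: x right, y down, z forward; pixel columns grow to the right and rows downward; lengths in m; the calibration is good to about 2 mm. A picture is of the moment at which its call begins.
- hand_in(): hands the job in; it is judged then, once.
The state is a dict: "clock": time; "joint_pos": joint angles; "qvel": joint speeds; "tau": joint torques, N m; "tcp_pos": TCP position; "orientation": TCP orientation; "wrist_force": force on the tool from outside, world axes, zero at the start; "ft_torque": the same for the moment, N m; "finger_gap": finger opening in m; "grip_force": force on a finger pad.
Only numpy, scipy, OpenCV 4.12 (cv2) and the standard library are available. Lean on these libraries where they do the work, as an engineer would, in place of code of your own. Each camera call takes 0.05 s, during which the arm holds its last target. There are 200 camera calls.

TASK

Walk the heavy cast-iron block round on its spot, pushing its corners with your fingertips a bit at a time, until its bright machined face looks squarely at the blue fence across the gap. Leave it standing wholly inside the yellow ring; on the way a corner may cross the line, but the block must not wander off the ring. Only push it, never lift or tip it, and leave the other things on the plate where they are.

Things in the scene. Friction and masses are not known exactly. Their poses are not given: they have to be found in the camera images.
- block: The heavy cast-iron block, dark grey, a plain box 96 (own x) x 120 (own y) x 50 mm high, about 1.7 kg, loose on the steel plate; it slides and turns when pushed low at a corner and does not tip. Its -x face is the bright machined face, and a white stripe runs along that edge on its top. Origin: centre of the underside; z up.
- ring: A yellow painted ring on the plate, flat, inner diameter 200 mm, outer 212 mm: the spot the block stands on. Origin: its centre, on the plate surface.
- fence: The fence: a fixed blue steel box section 300 mm long (own x) x 40 mm thick (own y) x 50 mm high, dark ends with a bolted-down steel tab 8 mm thick reaching 49 mm beyond each end. It stands to the left or to the right of the ring, its nearer long face at least 130 mm from the ring's centre. Its two long faces are square to its own y; the one towards the ring is the one to face. Origin: centre of the underside.
- tray: A fixed red open tray, 240 (own x) x 90 (own y) x 35 mm high, on the other side of the ring from the fence; leave alone. Origin: centre of the underside.
- tube_a: Steel tube offcut standing in the tray, 34 mm diameter, 50 mm high; bystander. Origin: centre of the underside.
- tube_b: Copper tube offcut standing in the tray, 34 mm diameter, 50 mm high; bystander. Origin: centre of the underside.
- hammer: Hammer with a wooden handle, about 250 mm long, lying on the plate beyond the ring, handle towards its own -x; bystander.
- spanner: Steel spanner, about 175 mm long, lying on the plate beyond the ring, along its own x; bystander.
- can: Upright orange-labelled can, 60 mm diameter, 170 mm high; bystander. Origin: centre of the underside.
- nut: Brass collar, 36 mm diameter, 16 mm high, flat on the plate; bystander. Origin: centre of the underside.
- magnet: Red welding magnet, a box 60 x 25 x 60 mm high; bystander. Origin: centre of the underside.
Things that resemble listed ones, but are neither listed nor needed, are in the scene too. Of the things like the block, leave any that is brown or orange; of the rest the smaller one is meant.

How it is judged:
At the end, for the whole second after the job is handed in: The bright face looks towards the fence and is parallel to its long face within 0.08 rad (about 4.5 degrees), the block's centre is within 25 mm of the ring's centre (so the block is inside the ring), and it stands flat and still on the plate (angle between the x axis of block and the y axis of fence, either way round below 0.08 rad and x of fence in the frame of block below -0.1 m and horizontal distance between block and ring below 0.025 m and height (world z) of block below 0.005 m and angle between block's own z axis and vertical below 0.05 rad and linear speed of block below 0.01 m/s); the robot touches nothing.
It fails at once if the block is lifted or tipped (more than 8 mm, or 0.12 rad) (height (world z) of block above 0.008 m or angle between block's own z axis and vertical above 0.12 rad).
It fails at once if the block wanders off its spot (centre more than 60 mm from the ring's centre) (horizontal distance between block and ring above 0.06 m).
It fails at once if a bystander is moved by more than 30 mm (distance of any of tube_a, tube_b, hammer, spanner, can, nut, magnet from where it was at the start of the episode above 0.03 m).
It also fails if it takes over 64 s, if anything falls off the work surface, if the arm or the gripper's body presses on something with over 40 N, if the wrist force passes 120 N, or if a joint passes its speed limit or range.

## Working session

There is one attempt and no reset: what is moved stays moved. The work goes in short steps, Python scripts to look and compute and a tool call to move; the robot and the scene stay as the last step left them, time stands still between calls to the robot, and variables do not carry over. Pictures are saved under pics/ and viewed, at most 10 in all, crops included, and the job is handed in when it is done.

Besides the shell and the picture viewer there is one more tool, called after "Request:" as name(argument=value, ...) on one line, values as JSON. step_arm: Moves the arm, as the interface text tells. Its arguments: {"type":"object","properties":{"deltas":{"type":"array","items":{"type":"array","items":{"type":"number"}}},"newtons":{"type":"number"}},"required":["deltas"]}

```bash
mkdir -p pics; ls; python3 - <<'E'
from workcell import *
import cv2,numpy as np
r=read_camera("top");cv2.imwrite("pics/top0.png",r["image"][:,:,::-1]);print(r["K"],r["world_from_camera"])
np.savez("top0.npz",**r)
s=get_state();print(s)
E
```

```text
pics
[[424.51030613   0.         318.17044001]
 [  0.         424.51030613 198.11341029]
 [  0.           0.           1.        ]] [[-0.05663762 -0.97568332  0.21174095  0.22002675]
 [-0.99837035  0.0568323  -0.00517138 -0.01542102]
 [-0.00698809 -0.21168878 -0.97731214  1.25187702]
 [ 0.          0.          0.          1.        ]]
{'clock': 0.05, 'joint_pos': array([ 1.10740896e+00,  3.13980933e-01,  4.50058660e-02,  1.30358297e+00,
       -1.62493689e-05,  1.43117945e+00]), 'qvel': array([ 0.00282523, -0.00130874,  0.00263245,  0.0001186 , -0.00187041,
       -0.00067984]), 'tau': array([ 2.97655024e-03, -4.82154465e+01,  2.99548835e+01,  1.32641365e-02,
       -1.14669701e-04, -1.53101450e-05]), 'tcp_pos': array([0.18273382, 0.54467322, 0.23043092]), 'orientation': array([-2.53816287e-04,  1.61179017e-01,  9.86924794e-01, -8.43534459e-04]), 'wrist_force': array([ 0.12312518,  0.94336161, -0.04551594]), 'ft_torque': array([-0.02561503,  0.00357085,  0.04628613]), 'grip_force': 0.0, 'finger_gap': 0.08573924397080553}
```

View pics/top0.png

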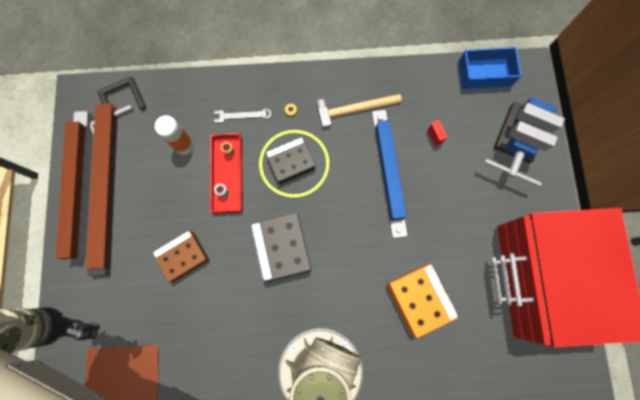

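The block stands in the ring at about (292,160) with its white stripe on the upper left. The fence is at (390,170) on the right, and the tray is on the left. A larger grey decoy block sits at (282,247). Next I'll measure these.

```bash
cat > m.py <<'E'
import numpy as np,cv2
def world(r,plane):
    K=r["K"];T=r["world_from_camera"]
    v,u=np.mgrid[0:400,0:640]
    d=np.stack([(u-K[0,2])/K[0,0],(v-K[1,2])/K[1,1],np.ones(u.shape)],-1)@T[:3,:3].T
    s=(plane-T[2,3])/d[...,2]
    Z=T[2,3]+d[...,2]*r["z_map"]
    return T[:2,3]+d[...,:2]*s[...,None],Z
def rect(p): return cv2.minAreaRect(p.astype(np.float32))
def big(m):
    n,l,s,c=cv2.connectedComponentsWithStats(m.astype(np.uint8));return l==1+np.argmax(s[1:,4])
def block(r,c,rad=.095):
    P,Z=world(r,.05)
    m=(np.hypot(*(np.moveaxis(P,-1,0)-np.array(c)[:,None,None]))<rad)&(Z>.038)&(Z<.062)
    m=big(m); R=rect(P[m]); w=m&(r["image"].min(-1)>165)
    ctr=np.array(R[0]); B=cv2.boxPoints(R)
    sd=P[w].mean(0)-ctr
    e=max([(B[i]+B[(i+1)%4])/2-ctr for i in range(4)],key=lambda e:e@sd/np.linalg.norm(e))
    return ctr,np.degrees(np.arctan2(-e[1],-e[0])),R[1],B,w.sum(),P[w].mean(0)
E
cat > a.py <<'E'
from m import *
r=dict(np.load("top0.npz"))
h=cv2.cvtColor(r["image"],cv2.COLOR_RGB2HSV);H,S,V=[h[...,i] for i in range(3)]
P,Z=world(r,0.)
y=(H>22)&(H<36)&(S>90)&(V>110);y[:120]&=False;y[205:]=False;y[:,:250]=False;y[:,335:]=False
y=big(y);c,rr=cv2.minEnclosingCircle(P[y].astype(np.float32));e=cv2.fitEllipse(P[y].astype(np.float32)*1000);print("ring",c,rr,e)
P,Z=world(r,.05)
b=(H>95)&(H<125)&(S>120);b[:110]=False;b[235:]=False;b[:,:360]=False;b[:,420:]=False
b=big(b)&(Z>.04);R=rect(P[b]);print("fence",R,cv2.boxPoints(R))
vx,vy,_,_=cv2.fitLine(P[b].astype(np.float32),2,0,.01,.01).ravel();print("fence long dir",np.degrees(np.arctan2(vy,vx)))
print(block(r,c))
P,Z=world(r,.05)
for n,(v,u) in dict(big=(slice(205,290),slice(245,320)),tray=(slice(125,220),slice(205,247)),spanner=(slice(104,125),slice(208,276)),nut=(slice(102,117),slice(283,299)),hammer=(slice(90,130),slice(315,405))).items():
    q=(Z[v,u]>.006);p=world(r,.05 if n=="big" else .02)[0][v,u][q];print(n,p.min(0),p.max(0),cv2.boxPoints(rect(p)).round(3).tolist())
E
python3 a.py
```

```text
ring (0.6074633598327637, 0.046938762068748474) 0.10907282680273056 ((607.2607421875, 46.67871856689453), (206.66552734375, 207.03746032714844), 117.25048828125)
fence ((0.5571421980857849, -0.23945945501327515), (0.2974194586277008, 0.04032767191529274), 4.023931503295898) [[ 0.4073841  -0.22978076]
 [ 0.410214   -0.270009  ]
 [ 0.7069003  -0.24913815]
 [ 0.7040704  -0.2089099 ]]
fence long dir 3.8895488
(array([0.60167634, 0.05361386]), np.float64(-159.33014988147585), (0.09964147210121155, 0.11970986425876617), array([[ 0.53393483,  0.09203008],
       [ 0.57619035, -0.01997405],
       [ 0.66941786,  0.01519763],
       [ 0.62716234,  0.12720177]], dtype=float32), np.int64(219), array([0.64033403, 0.06789297]))
big [ 0.23584915 -0.01914163] [0.46154385 0.19458014] [[0.23199999332427979, -0.014000000432133675], [0.4580000042915344, -0.01899999938905239], [0.4620000123977661, 0.19099999964237213], [0.2370000034570694, 0.19599999487400055]]
tray [0.44562687 0.19631428] [0.72528603 0.30823843] [[0.4429999887943268, 0.3070000112056732], [0.44600000977516174, 0.19599999487400055], [0.7269999980926514, 0.20200000703334808], [0.7239999771118164, 0.31299999356269836]]
spanner [0.73616595 0.11192048] [0.80067257 0.30474846] [[0.7289999723434448, 0.11400000005960464], [0.7889999747276306, 0.10999999940395355], [0.8009999990463257, 0.3050000071525574], [0.7409999966621399, 0.30799999833106995]]
nut [0.75227384 0.03071473] [0.78907279 0.06519146] [[0.7509999871253967, 0.03200000151991844], [0.7879999876022339, 0.029999999329447746], [0.7889999747276306, 0.06400000303983688], [0.753000020980835, 0.06599999964237213]]
hammer [ 0.69092581 -0.29843592] [ 0.82347749 -0.03493116] [[0.6890000104904175, -0.2919999957084656], [0.8149999976158142, -0.30000001192092896], [0.8309999704360962, -0.03799999877810478], [0.7039999961853027, -0.029999999329447746]]
```

Request:
step_arm(deltas=[[27,-39,-8,0,0,0,-1],[27,-39,-8,0,0,0,-1],[27,-39,-8,0,0,0,-1],[27,-39,-8,0,0,0,-1],[27,-39,-8,0,0,0,-1]])

```text
clock: 0.55
tcp_pos: [0.3183, 0.3484, 0.1906]
orientation: [-0.0, 0.161, 0.987, -0.0]
wrist_force: [1.5, 0.4, -0.9]
finger_gap: 0.0127
grip_force: 0.0
```

Request:
step_arm(deltas=[[27,-39,-8,0,0,0,-1],[27,-39,-8,0,0,0,-1],[27,-39,-8,0,0,0,-1],[27,-39,-8,0,0,0,-1],[27,-39,-8,0,0,0,-1]])

```text
clock: 1.05
tcp_pos: [0.4534, 0.1533, 0.1507]
orientation: [-0.0, 0.161, 0.987, 0.0]
wrist_force: [1.1, 1.2, -0.2]
finger_gap: 0.0003
grip_force: 0.0
```

Request:
step_arm(deltas=[[27,-39,-8,0,0,0,-1],[30,-43,-8,0,0,0,-1],[0,0,0,0,0,0,-1]])

```text
clock: 1.35
tcp_pos: [0.511, 0.0709, 0.1343]
orientation: [0.0, 0.165, 0.986, -0.001]
wrist_force: [-0.8, 0.4, -0.4]
finger_gap: 0.0002
grip_force: 0.0
```

Request:
step_arm(deltas=[[0,0,-40,0,0,0,-1],[0,0,-40,0,0,0,-1],[0,0,-30,0,0,0,-1],[0,0,-12,0,0,0,-1],[0,0,0,0,0,0,-1]])

```text
clock: 1.85
tcp_pos: [0.5062, 0.076, 0.0121]
orientation: [-0.002, 0.161, 0.987, -0.0]
wrist_force: [-0.0, 0.0, 0.3]
finger_gap: 0.0001
grip_force: 0.0
```

Request:
step_arm(deltas=[[8,1,0,0,0,0,-1],[8,1,0,0,0,0,-1],[8,1,0,0,0,0,-1]])

```text
clock: 2.15
tcp_pos: [0.5327, 0.079, 0.0152]
orientation: [-0.0, 0.161, 0.987, 0.0]
wrist_force: [-15.6, -0.8, 10.8]
finger_gap: -0.0001
grip_force: 7.2
```

Request:
step_arm(deltas=[[8,1,0,0,0,0,-1],[8,1,0,0,0,0,-1],[8,1,0,0,0,0,-1]])

```text
clock: 2.45
tcp_pos: [0.5515, 0.0833, 0.0136]
orientation: [-0.005, 0.16, 0.987, 0.001]
wrist_force: [-12.9, 4.5, 5.5]
finger_gap: 0.0
grip_force: 5.8
```

```bash
cat > l.py <<'E'
import sys
from workcell import *
from m import *
r=read_camera("top");b=block(r,(.607,.047),.11);print(b)
print(get_state()["tcp_pos"])
if len(sys.argv)>1: cv2.imwrite(f"pics/{sys.argv[1]}.png",cv2.resize(r["image"][90:310,190:450,::-1],None,fx=2.5,fy=2.5))
E
python3 l.py p1
```

```text
(array([0.62051123, 0.02521655]), np.float64(-168.77485606469511), (0.09952311217784882, 0.06758590787649155), array([[ 0.5651233 ,  0.04867622],
       [ 0.57828   , -0.01761676],
       [ 0.67589915,  0.00175688],
       [ 0.6627425 ,  0.06804986]], dtype=float32), np.int64(99), array([0.66191756, 0.03082633]))
[0.55408757 0.08312777 0.01374874]
```

View pics/p1.png

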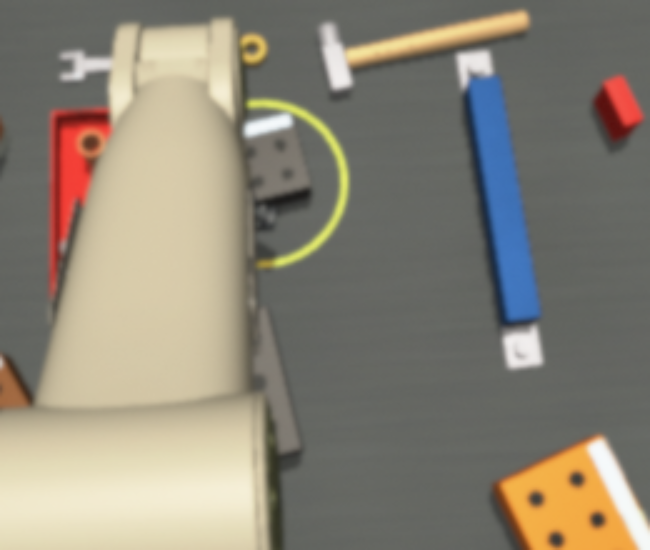

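The top view shows the arm hiding the left half of the block. The right-hand edge gives about 9° turned so far, with the centre near (0.616, 0.051), so I'll carry on with this push, a bit nearer the corner.

Request:
step_arm(deltas=[[8,3,0,0,0,0,-1],[8,3,0,0,0,0,-1],[8,2,0,0,0,0,-1],[4,0,0,0,0,0,-1]])

```text
clock: 2.9
tcp_pos: [0.5815, 0.0914, 0.0137]
orientation: [-0.003, 0.16, 0.987, 0.001]
wrist_force: [-9.3, 4.8, 3.3]
finger_gap: 0.0001
grip_force: 5.2
```

Request:
step_arm(deltas=[[-20,-2,0,0,0,0,-1],[-15,0,20,0,0,0,-1],[0,-20,40,0,0,0,-1],[20,-40,30,0,0,0,-1],[30,-40,0,0,0,0,-1]])

```text
clock: 3.4
tcp_pos: [0.6014, -0.0098, 0.1083]
orientation: [0.005, 0.16, 0.987, 0.0]
wrist_force: [1.4, 0.9, 0.6]
finger_gap: 0.0002
grip_force: 0.0
```

Request:
step_arm(deltas=[[0,-40,0,0,0,0,-1],[0,-30,0,0,0,0,-1],[0,0,0,0,0,0,-1]])

```text
clock: 3.7
tcp_pos: [0.5996, -0.0838, 0.1029]
orientation: [0.002, 0.164, 0.987, -0.001]
wrist_force: [-0.1, 0.7, -0.5]
finger_gap: 0.0002
grip_force: 0.0
```

```bash
python3 l.py
```

```text
(array([0.63624281, 0.07891709]), np.float64(175.58078508797468), (0.05396924912929535, 0.10023897141218185), array([[0.5841931 , 0.05587457],
       [0.684134  , 0.04815082],
       [0.6882925 , 0.10195962],
       [0.5883516 , 0.10968336]], dtype=float32), np.int64(86), array([0.67852216, 0.07565003]))
[ 0.59916831 -0.08176909  0.10273204]
```

Request:
step_arm(deltas=[[38,28,0,0,0,0,-1],[38,28,0,0,0,0,-1],[36,28,0,0,0,0,-1],[0,0,0,0,0,0,-1],[0,0,-30,0,0,0,-1]])

```text
clock: 4.25
tcp_pos: [0.7143, 0.0069, 0.0759]
orientation: [0.005, 0.159, 0.987, 0.0]
wrist_force: [1.3, -2.0, 0.2]
finger_gap: 0.0002
grip_force: 0.0
```

Request:
step_arm(deltas=[[0,0,-30,0,0,0,-1],[0,0,-20,0,0,0,-1],[0,0,-10,0,0,0,-1],[0,0,0,0,0,0,-1]])

```text
clock: 4.65
tcp_pos: [0.7085, 0.0053, 0.0103]
orientation: [-0.001, 0.161, 0.987, 0.0]
wrist_force: [0.3, -1.1, -0.0]
finger_gap: -0.0002
grip_force: 0.0
```

Request:
step_arm(deltas=[[-8,0,0,0,0,0,-1],[-8,0,0,0,0,0,-1],[-8,0,0,0,0,0,-1],[-8,-1,0,0,0,0,-1],[-8,-1,0,0,0,0,-1]])

```text
clock: 5.15
tcp_pos: [0.6719, 0.001, 0.0136]
orientation: [0.003, 0.162, 0.987, -0.001]
wrist_force: [5.3, -4.4, -3.5]
finger_gap: -0.0003
grip_force: 2.9
```

```bash
python3 l.py p2
```

```text
Traceback (most recent call last):
  File "l.py", line 4, in <module>
    r=read_camera("top");b=block(r,(.607,.047),.11);print(b)
                           ~~~~~^^^^^^^^^^^^^^^^^^^
  File "m.py", line 15, in block
    m=big(m); R=rect(P[m]); w=m&(r["image"].min(-1)>165)
  File "m.py", line 11, in big
    n,l,s,c=cv2.connectedComponentsWithStats(m.astype(np.uint8));return l==1+np.argmax(s[1:,4])
                                                                             ~~~~~~~~~^^^^^^^^^
ValueError: attempt to get argmax of an empty sequence
```

Request:
step_arm(deltas=[[-8,-1,0,0,0,0,-1],[-8,0,0,0,0,0,-1],[-8,0,0,0,0,0,-1],[-8,0,0,0,0,0,-1]])

```text
clock: 5.6
tcp_pos: [0.6407, -0.0001, 0.0139]
orientation: [0.004, 0.162, 0.987, -0.001]
wrist_force: [5.5, -4.2, -2.0]
finger_gap: -0.0003
grip_force: 3.7
```

Request:
step_arm(deltas=[[20,0,0,0,0,0,-1],[15,0,20,0,0,0,-1],[0,-20,40,0,0,0,-1],[-30,-40,30,0,0,0,-1],[-40,-30,0,0,0,0,-1]])

```text
clock: 6.1
tcp_pos: [0.6113, -0.0846, 0.1031]
orientation: [0.006, 0.16, 0.987, -0.001]
wrist_force: [0.3, -1.0, 0.4]
finger_gap: 0.0001
grip_force: 0.0
```

Request:
step_arm(deltas=[[-30,-40,0,0,0,0,-1],[-10,-30,0,0,0,0,-1],[0,0,0,0,0,0,-1]])

```text
clock: 6.4
tcp_pos: [0.5654, -0.1561, 0.0989]
orientation: [0.001, 0.164, 0.987, -0.0]
wrist_force: [0.9, 0.6, 0.2]
finger_gap: -0.0
grip_force: 0.0
```

```bash
python3 l.py p2
```

```text
(array([0.59843731, 0.05759664]), np.float64(150.00848343392596), (0.12168186157941818, 0.09812271595001221), array([[ 0.5255326 ,  0.02942675],
       [ 0.61051667, -0.01962205],
       [ 0.671342  ,  0.08576653],
       [ 0.58635795,  0.13481534]], dtype=float32), np.int64(204), array([0.63460631, 0.03853533]))
[ 0.56628941 -0.15445013  0.09875747]
```

View pics/p2.png

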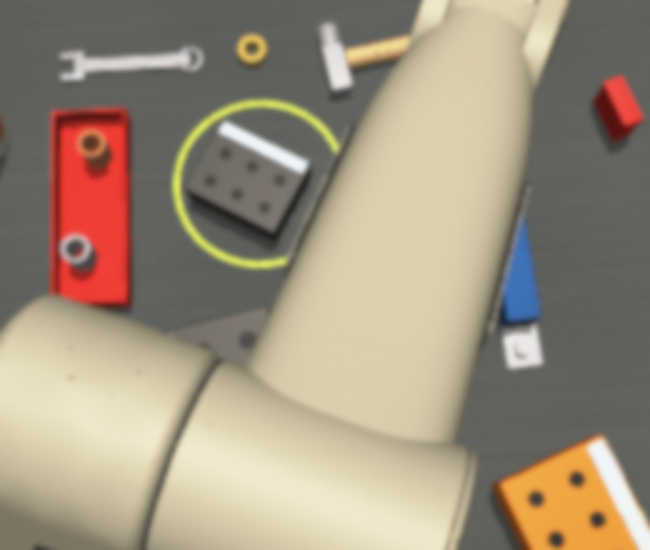

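The block is turned to 150° (target 94°), with its centre at (0.598, 0.058), just about inside the ring. Next I'll push the left-hand near corner again.

Request:
step_arm(deltas=[[-2,49,0,0,0,0,-1],[-2,49,0,0,0,0,-1],[-2,49,0,0,0,0,-1],[-2,49,0,0,0,0,-1],[-2,49,0,0,0,0,-1]])

```text
clock: 6.95
tcp_pos: [0.5567, 0.0954, 0.0981]
orientation: [0.0, 0.161, 0.987, 0.0]
wrist_force: [0.9, -0.2, -0.2]
finger_gap: 0.0002
grip_force: 0.0
```

Request:
step_arm(deltas=[[0,47,0,0,0,0,-1],[0,0,0,0,0,0,-1],[0,0,-35,0,0,0,-1],[0,0,-35,0,0,0,-1],[0,0,-18,0,0,0,-1]])

```text
clock: 7.45
tcp_pos: [0.5552, 0.1398, 0.0072]
orientation: [-0.001, 0.16, 0.987, -0.0]
wrist_force: [0.5, 0.0, 0.4]
finger_gap: 0.0
grip_force: 0.0
```

Request:
step_arm(deltas=[[0,0,0,0,0,0,-1],[7,-4,0,0,0,0,-1],[7,-4,0,0,0,0,-1],[7,-4,0,0,0,0,-1],[8,-3,0,0,0,0,-1]])

```text
clock: 7.95
tcp_pos: [0.5841, 0.127, 0.0112]
orientation: [-0.003, 0.16, 0.987, 0.003]
wrist_force: [-11.9, 12.1, 13.0]
finger_gap: 0.0001
grip_force: 8.1
```

Request:
step_arm(deltas=[[8,-3,0,0,0,0,-1],[8,-3,0,0,0,0,-1],[8,-3,0,0,0,0,-1],[8,-3,0,0,0,0,-1]])

```text
clock: 8.35
tcp_pos: [0.6168, 0.1149, 0.0111]
orientation: [-0.002, 0.16, 0.987, 0.003]
wrist_force: [-8.6, 9.8, 8.3]
finger_gap: 0.0002
grip_force: 7.2
```

Request:
step_arm(deltas=[[-20,10,0,0,0,0,-1],[-15,5,20,0,0,0,-1],[0,20,40,0,0,0,-1],[-20,40,30,0,0,0,-1],[-20,40,0,0,0,0,-1]])

```text
clock: 8.85
tcp_pos: [0.5496, 0.2252, 0.1037]
orientation: [0.006, 0.163, 0.987, 0.002]
wrist_force: [0.5, 0.5, 0.0]
finger_gap: -0.0002
grip_force: 0.0
```

Request:
step_arm(deltas=[[0,40,0,0,0,0,-1],[0,40,0,0,0,0,-1],[0,0,0,0,0,0,-1]])

```text
clock: 9.15
tcp_pos: [0.5458, 0.3089, 0.0991]
orientation: [0.002, 0.159, 0.987, 0.002]
wrist_force: [-0.5, -1.1, 0.4]
finger_gap: -0.0002
grip_force: 0.0
```

```bash
python3 l.py p3
```

```text
(array([0.61508727, 0.03936085]), np.float64(126.50415916821196), (0.12185052782297134, 0.09795372188091278), array([[ 0.5369793 ,  0.04248581],
       [ 0.5952501 , -0.03625071],
       [ 0.6931952 ,  0.03623589],
       [ 0.6349244 ,  0.11497241]], dtype=float32), np.int64(234), array([0.64067768, 0.00920761]))
[0.54562811 0.30663674 0.09865148]
```

View pics/p3.png

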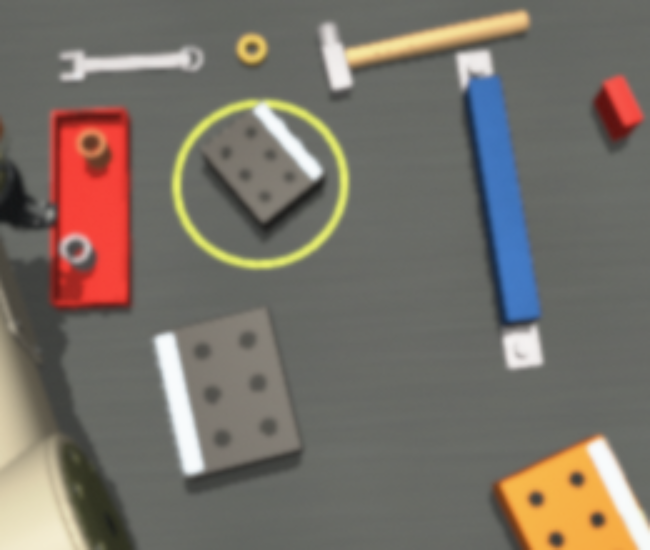

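The block is now at 126.5° with its centre at (0.615, 0.039), 32° short. Next I'll push the bright face at its near-right corner.

Request:
step_arm(deltas=[[9.5,-45,0,0,0,0,-1],[9.5,-45,0,0,0,0,-1],[9.5,-45,0,0,0,0,-1],[9.5,-45,0,0,0,0,-1],[9.5,-45,0,0,0,0,-1]])

```text
clock: 9.7
tcp_pos: [0.5928, 0.0759, 0.0982]
orientation: [0.001, 0.162, 0.987, -0.0]
wrist_force: [1.1, 0.2, -0.6]
finger_gap: -0.0
grip_force: 0.0
```

Request:
step_arm(deltas=[[9.5,-45,0,0,0,0,-1],[9.5,-45,0,0,0,0,-1],[9.5,-46,0,0,0,0,-1],[0,0,0,0,0,0,-1],[0,0,-35,0,0,0,-1]])

```text
clock: 10.2
tcp_pos: [0.6251, -0.0612, 0.0674]
orientation: [0.006, 0.164, 0.986, -0.0]
wrist_force: [0.7, 0.1, -0.8]
finger_gap: -0.0001
grip_force: 0.0
```

Request:
step_arm(deltas=[[0,0,-35,0,0,0,-1],[0,0,-18,0,0,0,-1],[0,0,0,0,0,0,-1],[-5,6,0,0,0,0,-1],[-5,6,0,0,0,0,-1]])

```text
clock: 10.7
tcp_pos: [0.6115, -0.0449, 0.011]
orientation: [0.001, 0.162, 0.987, -0.0]
wrist_force: [0.5, 0.1, 0.3]
finger_gap: -0.0
grip_force: 0.8
```

Request:
step_arm(deltas=[[-5,6,0,0,0,0,-1],[-5,6,0,0,0,0,-1],[-6,5,0,0,0,0,-1],[-6,5,0,0,0,0,-1]])

```text
clock: 11.1
tcp_pos: [0.5904, -0.0243, 0.0116]
orientation: [0.003, 0.162, 0.987, -0.002]
wrist_force: [2.3, -6.5, 0.7]
finger_gap: 0.0003
grip_force: 5.4
```

Request:
step_arm(deltas=[[-6,5,0,0,0,0,-1],[-6,5,0,0,0,0,-1],[-3,3,0,0,0,0,-1]])

```text
clock: 11.4
tcp_pos: [0.5754, -0.0107, 0.0117]
orientation: [0.003, 0.161, 0.987, -0.001]
wrist_force: [1.9, -5.5, 1.0]
finger_gap: -0.0
grip_force: 5.0
```

Request:
step_arm(deltas=[[5,-20,0,0,0,0,-1],[0,-20,20,0,0,0,-1],[0,-20,40,0,0,0,-1],[-20,-40,30,0,0,0,-1],[-20,-40,0,0,0,0,-1]])

```text
clock: 11.9
tcp_pos: [0.5434, -0.1481, 0.1032]
orientation: [0.005, 0.16, 0.987, -0.001]
wrist_force: [1.0, -0.4, 0.1]
finger_gap: 0.0003
grip_force: 0.0
```

Request:
step_arm(deltas=[[0,-30,0,0,0,0,-1],[0,-20,0,0,0,0,-1],[0,0,0,0,0,0,-1]])

```text
clock: 12.2
tcp_pos: [0.5405, -0.1992, 0.0989]
orientation: [0.002, 0.163, 0.987, -0.001]
wrist_force: [-0.0, -0.8, 0.1]
finger_gap: 0.0001
grip_force: 0.0
```

```bash
python3 l.py p4
```

```text
(array([0.60688162, 0.061214  ]), np.float64(100.5777310131408), (0.12328512221574783, 0.09625552594661713), array([[0.5374518 , 0.09720821],
       [0.55512136, 0.00258838],
       [0.67631143, 0.02521979],
       [0.6586419 , 0.11983962]], dtype=float32), np.int64(216), array([0.61673833, 0.02435409]))
[ 0.54021314 -0.1975602   0.09845192]
```

View pics/p4.png

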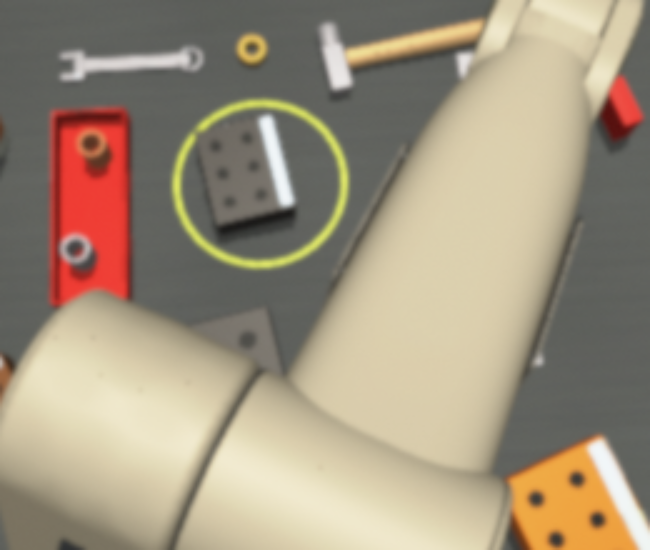

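The block is at 100.6° with its centre at (0.607, 0.061). One small push at the far-left corner should finish it.

Request:
step_arm(deltas=[[12.5,43,0,0,0,0,-1],[12.5,43,0,0,0,0,-1],[12.5,43,0,0,0,0,-1],[12.5,43,0,0,0,0,-1],[12.5,43,0,0,0,0,-1]])

```text
clock: 12.75
tcp_pos: [0.6022, 0.0217, 0.0979]
orientation: [0.0, 0.16, 0.987, 0.0]
wrist_force: [0.7, -0.9, 1.0]
finger_gap: -0.0001
grip_force: 0.0
```

Request:
step_arm(deltas=[[12.5,43,0,0,0,0,-1],[12.5,43,0,0,0,0,-1],[12.5,43,0,0,0,0,-1],[0,0,0,0,0,0,-1],[0,0,-35,0,0,0,-1]])

```text
clock: 13.25
tcp_pos: [0.6433, 0.151, 0.0673]
orientation: [0.005, 0.159, 0.987, 0.001]
wrist_force: [0.9, 0.6, -0.2]
finger_gap: -0.0001
grip_force: 0.0
```

Request:
step_arm(deltas=[[0,0,-35,0,0,0,-1],[0,0,-16,0,0,0,-1],[0,0,0,0,0,0,-1]])

```text
clock: 13.55
tcp_pos: [0.6364, 0.1477, 0.0083]
orientation: [-0.003, 0.161, 0.987, -0.001]
wrist_force: [-0.6, 0.6, 0.5]
finger_gap: -0.0001
grip_force: 0.0
```

Request:
step_arm(deltas=[[1,-6,0,0,0,0,-1],[1,-6,0,0,0,0,-1],[1,-5,0,0,0,0,-1]])

```text
clock: 13.85
tcp_pos: [0.6444, 0.1308, 0.0131]
orientation: [0.001, 0.161, 0.987, 0.002]
wrist_force: [0.2, 10.1, 1.1]
finger_gap: 0.0002
grip_force: 4.6
```

Request:
step_arm(deltas=[[1,-5,0,0,0,0,-1],[1,-5,0,0,0,0,-1],[0,0,0,0,0,0,-1]])

```text
clock: 14.15
tcp_pos: [0.6477, 0.1211, 0.0132]
orientation: [0.002, 0.161, 0.987, 0.002]
wrist_force: [2.8, 4.7, 0.0]
finger_gap: -0.0001
grip_force: 2.5
```

Request:
step_arm(deltas=[[0,15,0,0,0,0,-1],[0,15,20,0,0,0,-1],[0,10,40,0,0,0,-1],[-20,40,30,0,0,0,-1],[-30,40,0,0,0,0,-1]])

```text
clock: 14.65
tcp_pos: [0.601, 0.2385, 0.1049]
orientation: [0.005, 0.163, 0.987, 0.002]
wrist_force: [-0.2, 0.6, 0.1]
finger_gap: -0.0001
grip_force: 0.0
```

Request:
step_arm(deltas=[[-30,40,0,0,0,0,-1],[0,40,0,0,0,0,-1],[0,0,0,0,0,0,-1]])

```text
clock: 14.95
tcp_pos: [0.565, 0.3223, 0.1]
orientation: [0.001, 0.158, 0.987, 0.001]
wrist_force: [0.9, -0.6, -1.3]
finger_gap: -0.0001
grip_force: 0.0
```

```bash
python3 l.py p5
```

```text
(array([0.6059705 , 0.05354773]), np.float64(95.78350683702293), (0.12261324375867844, 0.0962819755077362), array([[ 5.4012477e-01,  9.5265798e-02],
       [ 5.4982710e-01, -5.2607106e-04],
       [ 6.7181623e-01,  1.1829659e-02],
       [ 6.6211390e-01,  1.0762153e-01]], dtype=float32), np.int64(233), array([0.61312021, 0.01661433]))
[0.565737   0.32013875 0.0998193 ]
```

View pics/p5.png

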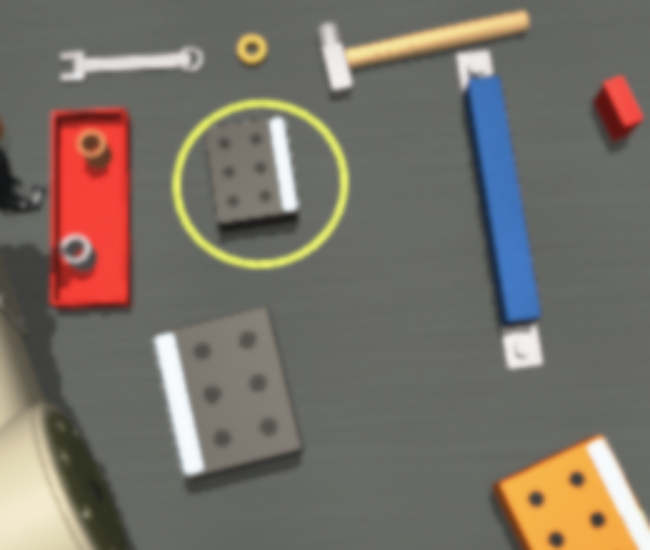

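The stripe side faces the fence, about 1.8° off parallel, and the centre is about 7 mm from the ring's centre. The arm is clear of everything, so I'm handing it in.

```bash
python3 -c "
from workcell import *
print(hand_in())"
```

```text
the job is handed in; nothing more can be done
None
```

The block stands inside the yellow ring with its bright face towards the blue fence, about 2° off parallel and about 7 mm off centre by the last camera measurement; it is handed in, and no verdict came back.

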